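# Seat a half-carved seal in the engraving V-holder

### The job

Take the yellow seal off its wooden rest and lay it in the groove of the metal V-holder, in front of the roller and with its carved face pointing out of the holder. Then push it along the groove, under the sprung roller, until its plain end is fully home against the back stop and it lies true on both flanks; press it there for a moment with about 8 N beyond the drag of the roller (the horn chips if the stop takes over 14 N). Leave it seated and do not disturb the other things on the desk.

Things in the scene. Friction and masses are not known exactly. Their poses are not given: they have to be found in the camera images.
- seal: yellow round horn seal, 17 mm in diameter and 57 mm long, about 18 g. Origin: centre of its plain end, which chips if pressed on the stop with over 14 N; its z axis runs along the barrel to the carved face. At the start it lies level on the rest, its axis 30 mm above the desk, and can be taken across the middle of the barrel from above.
- seal_face (a point): centre of the seal's carved (grey) end face, 57 mm from the plain end.
- rest: fixed wooden rest, 66 x 36 mm: an 8 mm base and two notched cheeks, each 31 mm wide, 25 mm high and 6 mm thick, that carry the seal near its ends; the space between the cheeks is 45 mm and free for fingers. Origin: centre of its underside; the seal lies along its x axis, carved face towards its -x.
- holder: metal V-holder, fixed to the desk: base plate 130 x 64 x 10 mm, on it a steel rail with an upward 90 degree V groove, a dark tower with roller and back stop. Origin: centre of its underside; x runs along the groove from the open front to the stop, z up. A seated seal has its axis 41 mm above the desk at y = 0. Nothing of it is higher than 70 mm.
- rail_front (a point): front end of the groove's rail, on the axis of a seated seal (x = -52 mm, y = 0, 41 mm high in the holder's frame). The rail is 72 mm long, only 14.4 mm wide (less than the seal) and its upper edges are 36 mm above the desk, so that fingers can straddle it; beside it is free room down to its foot, 24 mm wide and 16 mm above the desk.
- stop_screw: the back stop: flat steel tip, 12 mm in diameter, of a brass screw with a knurled head. Origin: centre of the tip's front face, on the groove's axis; axes as the holder's, so the seal comes from its -x. It is set anew for each seal, between x = +10 and +16 mm in the holder's frame, and locked hard there.
- roller_low (a point): lowest point of the black roller (16 mm in diameter, 13 mm wide) on the sprung arm, when down: x = +2 mm, 47.8 mm high in the holder's frame, 1.7 mm below the top of a seal in the groove. The plain end first meets it 5 mm before this point, 13 to 19 mm short of the stop. The roller and its arm reach forward to x = -6 mm; ahead of that the groove is free from above.
- roller_arm (a joint): angle of the sprung arm that presses the seal into the groove with 3 to 4 N. 0: down; about 0.05 rad with the seal under the roller. Pushing the plain end under the roller takes some 4 to 8 N, sliding on under it some 2 to 5 N (friction differs; both more than double if the pushing tool also leans down on the seal), and then comes the hard stop.
- main_graver: loose graver 203 mm long with a cord-wrapped grip, lying on the desk to the right of the holder. Origin at its middle, underneath.
- fine_graver: loose thin red-brown graver, 146 mm long, lying on the desk to the right of the holder. Origin at its middle, underneath.
- whetstone: loose whetstone in a dark sleeve, 30 x 88 x 17 mm, lying behind. Origin at its middle, underneath.
- orange_marker: loose stubby orange marker, 20 x 53 x 21 mm, lying behind the holder. Origin at its middle, underneath.
- black_rack: loose black rack of strips, 64 x 111 x 12 mm, lying behind to the left. Origin at its middle, underneath.
There are look-alikes about, which are no part of the job. Several things have the shape of the seal; the one meant has the colours described above.

How it is judged (in metres and radians):
On the way, in this order (a step that is already met when the one before it is completed fails the run):
1. the seal lies in the V groove in front of the roller (plain end at least 8 mm short of the stop), carved face outwards, within 3 mm of the groove's axis at both ends (y of seal in the frame of holder between -0.003 and 0.003 m and z of seal in the frame of holder between 0.038 and 0.044 m and y of seal_face in the frame of holder between -0.003 and 0.003 m and z of seal_face in the frame of holder between 0.038 and 0.044 m and x of seal in the frame of stop_screw below -0.008 m and x of seal_face in the frame of holder below -0.05 m), for 0.2 s.
2. the plain end is pressed against the back stop with at least 6 N for 0.3 s, the roller riding on the barrel (contact force between seal and stop_screw above 6 N and value of joint roller_arm above 0.025 rad), for 0.3 s.
At the end, for the whole second after the job is handed in: The seal is at rest and released, its plain end within 1.5 mm of the back stop, both its ends within 1.5 mm of the groove's axis sideways and in height (on both flanks), and the roller rides on it (arm raised more than 0.025 rad) (y of seal in the frame of holder between -0.0015 and 0.0015 m and z of seal in the frame of holder between 0.0395 and 0.0425 m and y of seal_face in the frame of holder between -0.0015 and 0.0015 m and z of seal_face in the frame of holder between 0.0395 and 0.0425 m and x of seal in the frame of stop_screw above -0.0015 m and value of joint roller_arm above 0.025 rad and linear speed of seal below 0.01 m/s); the robot touches nothing.
It fails at once if the seal is pressed on the back stop with more than 14 N (contact force between seal and stop_screw above 14 N).
It fails at once if the seal is pressed on the holder as a whole with more than 45 N (contact force between seal and holder above 45 N).
It fails at once if one of the loose gravers, the whetstone, the orange marker or the black rack is pushed more than 20 mm from its place (distance of any of main_graver, fine_graver, whetstone, orange_marker, black_rack from where it was at the start of the episode above 0.02 m).
It also fails if it takes over 70 s, if anything falls off the work surface, if the arm or the gripper's body presses on something with over 40 N, if the wrist force passes 120 N, or if a joint passes its speed limit or range.

### The arm

A 6-joint arm with a two-finger parallel gripper is mounted at the origin on a cart in front of the work surface, level with it; the furniture and walls round the work are solid. World frame = base frame: x ahead of the robot, y to its left, z up, the work surface at z = 0. Lengths are in m, angles in degrees, forces in N, time in s.
With the tool pointing down it reaches from about 0.4 to 0.825 m from the base axis. Payload 7 kg.
Tool frame: the origin (TCP) lies between the finger pads; the fingertips stand ctrl.nose_length ahead of it and the grasp point (between the pads) lies 2 mm behind it (ctrl.nose_length is the distance from the TCP to the fingertips, in m); z points along the fingers, y is the line along which they close (so a half turn about z gives the same grasp; the last joint's range is limited). The gripper opens to 88 mm and grips with 3 to 60 N. Pads are 19 mm wide; open, the fingers measure 130 mm over their backs; the gripper's body (78 mm by 193 mm) begins 47 mm behind the grasp point.
Start: joints at [80.22, 20.546, 0.682, 0, -70.136, -16.507], TCP at [0.299, 0.605, 0.244] pointing down, gripper open.
Joint ranges: [-176.03, 176.03], [-82.01, 121.73], [-58.28, 71.71], [-173.87, 95.51], [-174.79, -0.11], [-173.66, 173.66]. Speed limits (degrees/s): [136.94, 136.94, 172.46, 180, 180, 180].

### API

Orientations are given as [roll, pitch, yaw] about the fixed x, y, z axes, in that order (R = Rz(yaw) Ry(pitch) Rx(roll)).
In Python, from plant import ctrl gives the robot as it stands.
- The arm moves only by the tool apply_moves, never from a script. Its argument "commands" is a list of rows, each a list of 3 entries, a list of its own where there are three numbers: the shift along the world's x, y, z in cm, then the turn about the world's z in rad, then the closure, from 0 (fully open) to 1 (shut). In form: [[[x, y, z], turn, jaw], ...]. A call has 1 to 20 rows; each row is the pose to reach, as a shift and turn from the pose commanded when the call began; what a row does not reach only later rows make up. A row lasts 1/12 s, in which the tool goes at most 41.7 mm and 7.16 degrees, less where a joint would pass 70% of its speed; a pose out of reach is approached as far as the arm can. A call with a gripper value outside its range is refused whole. The fingers move at their own pace and stop on an object; the grip force is fixed at half the most. Time passes only in rows, so rows that repeat a pose let the fingers close. It gives the time, the measured TCP pose, the force, the opening and the grip force at its end, in the units of the state.
- ctrl.get_obs(): the state, without advancing time (a new reading comes with each control period).
- ctrl.snapshot(name): name is "scene" or "top" or "wrist"; returns a dict with "img" (400x640x3 uint8, red, green, blue), "fx", "fy", "cx", "cy" (pixels), "T" (4x4, takes a point from camera to world coordinates). Camera axes: x right, y up, looking along -z (the intrinsics and any distortion apply to the point x, -y, -z); pixel columns grow to the right and rows downward; lengths in m; the calibration is good to about 2 mm. A picture is of the moment at which its call begins. There is no depth.
- ctrl.close_job(): hands the job in; it is judged then, once.
Trained networks look in a picture, given as the dict that the camera call returned (one of the last four; its "shot" number tells which), for a name from the list of things; names that differ only in an ending like _2 or _b are one class to them, and where a whole thing is asked for, a point or a joint stands for the part that bears it (a point fixed in the world has none). Each returns a list of dicts, best first, with "score" (0 to 1); they miss things now and then, are a little off and sometimes report something else, mostly with a low value. They report only what shows in the picture. A call takes as long as a camera call. They do not tell look-alikes from the thing itself.
- ctrl.search_frame(picture, target): "at" ([column, row] in pixels, amid what is visible of it).
- ctrl.spot_point(picture, target): "at" ([column, row] in pixels: a listed point, or the origin of a listed thing).
The state is a dict: "clock": time; "joint_pos": joint angles; "qvel": joint speeds; "tau": joint torques, N m; "tool_pos": TCP position; "orientation": TCP orientation; "force": force on the tool from outside, world axes, zero at the start; "moment": the same for the moment, N m; "opening": finger opening in m; "gripper_force": force on a finger pad.
Only numpy, scipy, OpenCV 4.12 (cv2) and the standard library are available. Lean on these libraries where they do the work, as an engineer would, in place of code of your own. Each camera call takes 0.05 s, during which the arm holds its last target. There are 200 camera calls.

## Working session

There is one attempt and no reset: what is moved stays moved. The work goes in short steps, Python scripts to look and compute and a tool call to move; the robot and the scene stay as the last step left them, time stands still between calls to the robot, and variables do not carry over. Pictures are saved under pics/ and viewed, at most 10 in all, crops included, and the job is handed in when it is done.

Besides the shell and the picture viewer there is one more tool, called after ">>>" in YAML: its name, and indented under it one key for each argument. apply_moves: Moves the arm, as the interface text tells. Its arguments: {"type":"object","properties":{"commands":{"type":"array"}},"required":["commands"]}

```bash
mkdir -p pics; cat > h.py <<'E'
import numpy as np, cv2
from plant import ctrl
def save(p,n): cv2.imwrite('pics/'+n+'.png',p['img'][:,:,::-1])
def ray(p,px):
    d=np.array([(px[0]-p['cx'])/p['fx'],-(px[1]-p['cy'])/p['fy'],-1.])
    T=np.array(p['T']); return T[:3,3],T[:3,:3]@d
def at(p,px,z):
    o,d=ray(p,px); return o+d*(z-o[2])/d[2]
def proj(p,w):
    T=np.array(p['T']); c=T[:3,:3].T@(np.array(w)-T[:3,3]); return [p['cx']+p['fx']*c[0]/-c[2],p['cy']-p['fy']*c[1]/-c[2]]
E
python3 - <<'E'
from h import *
print(ctrl.get_obs(),ctrl.nose_length)
ps=[]
for n in('scene','top','wrist'):
    p=ctrl.snapshot(n); save(p,n+'0'); ps.append(p)
    print(n,{k:v for k,v in p.items() if k!='img'})
    for t,z in(('seal',.03),('seal_face',.03),('rest',0),('holder',0),('rail_front',.041),('stop_screw',.041),('roller_low',.048)):
        for r in ctrl.spot_point(p,t)[:3]: print(t,np.round(r['at'],1),round(r['score'],2),at(p,r['at'],z).round(4))
cv2.imwrite('pics/a.png',cv2.resize(np.vstack([q['img'] for q in ps[:2]])[:,:,::-1],(480,600)))
E
```

```text
{'clock': 0.0, 'joint_pos': array([ 8.02223485e+01,  2.05929060e+01,  6.34240320e-01, -1.95263681e-02,
       -7.01369993e+01, -1.65058909e+01]), 'qvel': array([0.03186489, 0.00129609, 0.06509429, 0.0492297 , 0.01266309,
       0.0076201 ]), 'tau': array([ 1.68687733e-03, -5.82721066e+01,  2.93046981e+01,  6.99675232e+00,
        7.06955689e-03, -1.59748488e-04]), 'tool_pos': array([0.29873071, 0.60478181, 0.24261149]), 'orientation': array([ 1.79903062e+02, -9.58275994e-03, -2.62901842e+01]), 'force': array([0.26075014, 0.46778261, 0.73991878]), 'moment': array([0.01062197, 0.0483292 , 0.06024968]), 'gripper_force': 0.0, 'opening': 0.08747693161335633} 0.017
scene {'fx': 385.21802258205935, 'fy': 385.21802258205935, 'cx': 313.59569094340884, 'cy': 201.79501925573334, 'T': array([[-0.47919385,  0.59189925, -0.64809608, -0.01271368],
       [-0.87757105, -0.31000686,  0.36573871,  0.47264327],
       [ 0.01556624,  0.7440101 ,  0.66798703,  0.6523527 ],
       [ 0.        ,  0.        ,  0.        ,  1.        ]]), 'shot': 1}
seal [232.3 255.4] 0.66 [0.5229 0.3623 0.03  ]
seal [214.6 
[... 1319 characters left out ...]
 0.95 [0.5635 0.0948 0.    ]
rail_front [332.  213.8] 0.65 [0.5131 0.09   0.041 ]
rail_front [278.3 163.3] 0.63 [0.6569 0.2481 0.041 ]
roller_low [328.2 198.7] 0.62 [0.5549 0.1018 0.048 ]
wrist {'fx': 286.5060800902681, 'fy': 286.5060800902681, 'cx': 320.8262944778171, 'cy': 200.20058554571114, 'T': array([[-4.41974290e-01,  8.59115951e-01,  2.58028116e-01,
         3.68809900e-01],
       [-8.97027669e-01, -4.23199878e-01, -1.27448906e-01,
         5.71325388e-01],
       [-2.95920775e-04, -2.87787500e-01,  9.57694245e-01,
         3.84528680e-01],
       [ 0.00000000e+00,  0.00000000e+00,  0.00000000e+00,
         1.00000000e+00]]), 'shot': 3}
seal [404.6  18.2] 0.79 [0.4181 0.4459 0.03  ]
```

View pics/scene0.png

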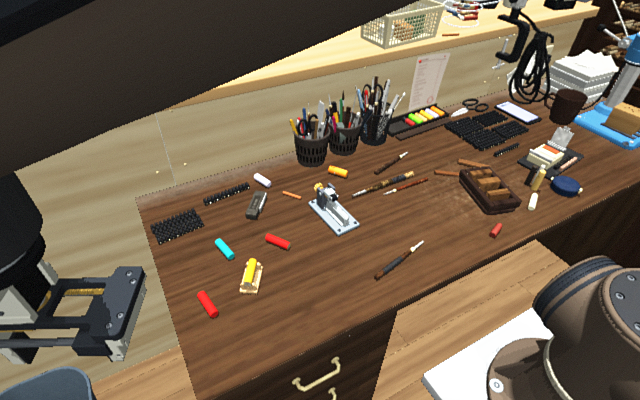

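View pics/top0.png

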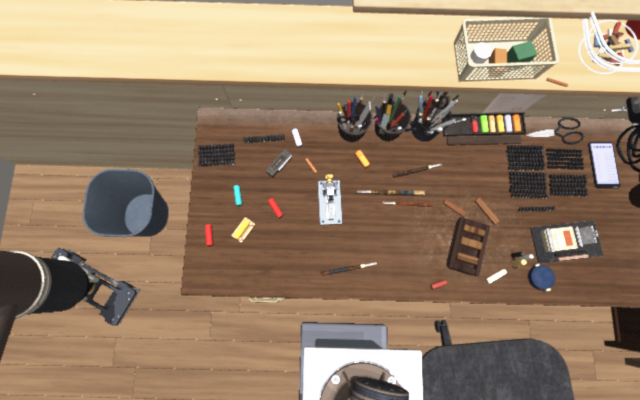

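The yellow seal lies on its rest at scene pixel (250,272) and top pixel (243,230), with its grey face toward the lower left. The holder is at scene (333,212) and top (330,202), with its open front toward the robot. I'll go above the seal for a closer look.

>>> apply_moves:
  commands:
    - [[17,-26,0],-0.2,0]
    - [[17,-26,0],-0.2,0]
    - [[17,-26,0],-0.2,0]
    - [[17,-26,0],-0.2,0]
    - [[17,-26,0],-0.2,0]
    - [[17,-26,0],-0.2,0]
    - [[17,-26,0],-0.2,0]
    - [[17,-26,0],-0.2,0]
    - [[17,-26,0],-0.2,0]
    - [[17,-26,0],-0.2,0]
    - [[17,-26,0],-0.2,0]
    - [[17,-26,0],-0.2,0]

```text
clock: 2.2
tool_pos: [0.4686, 0.346, 0.2436]
orientation: [-180.0, 0.0, -37.7]
force: [0.4, 0.0, -0.1]
opening: 0.0872
gripper_force: 0.0
```

```bash
python3 - <<'E'
from h import *
o=ctrl.get_obs();print(o['tool_pos'],o['orientation'],o['force'])
p=ctrl.snapshot('wrist'); save(p,'w1')
for t,z in(('seal',.03),('seal_face',.03),('rest',0)):
    for r in ctrl.spot_point(p,t)[:3]: print(t,np.round(r['at'],1),round(r['score'],2),at(p,r['at'],z).round(4))
h=cv2.cvtColor(p['img'],cv2.COLOR_RGB2HSV)
m=cv2.inRange(h,(22,150,120),(34,255,255))
n,l,s,c=cv2.connectedComponentsWithStats(m)
for i in range(1,n):
    if s[i,4]>150:
        r=cv2.minAreaRect(np.argwhere(l==i)[:,::-1].astype(np.float32)); print(s[i],c[i],at(p,c[i],.03),[at(p,b,.03)[:2].round(4) for b in cv2.boxPoints(r)])
E
```

```text
[0.46855975 0.34597641 0.2435574 ] [-1.79992651e+02  5.23162884e-03 -3.76968377e+01] [ 0.35504024  0.01725689 -0.05594727]
seal [280.5 139.9] 0.84 [0.5364 0.3563 0.03  ]
seal [326.7  82.3] 0.8 [0.5539 0.2724 0.03  ]
seal [323.5 158.2] 0.78 [0.4869 0.3284 0.03  ]
seal_face [370.   99.7] 0.92 [0.508  0.2438 0.03  ]
seal_face [244.8 109.8] 0.85 [0.5889 0.3672 0.03  ]
seal_face [327.3 199.6] 0.76 [0.4415 0.3571 0.03  ]
rest [320.5 171.1] 0.93 [0.4718 0.3448 0.    ]
rest [327.7 200.5] 0.69 [0.4326 0.3623 0.    ]
[316 158  16  47 606] [322.90924092 180.85148515] [0.46457275 0.34645579 0.03      ] [array([0.4938, 0.3374]), array([0.4847, 0.3235]), array([0.4341, 0.3561]), array([0.4435, 0.3707])]
[156 258  24  32 165] [164.36363636 270.76969697] [0.49780898 0.5999198  0.03      ] [array([0.4999, 0.6276]), array([0.5119, 0.5756]), array([0.4921, 0.5724]), array([0.4793, 0.6248])]
[462 258  24  49 278] [475.53956835 279.92086331] [0.21986905 0.26311697 0.03      ] [array([0.261 , 0.2629]), array([0.2484, 0.2388]), array([0.1722, 0.2678]), array([0.1852, 0.2934])]
[ 351  318  243   14 1399] [481.06790565 325.46032881] [0.14642498 0.29423062 0.03      ] [array([0.2564, 0.4533]), array([0.2752, 0.4397]), array([0.0576, 0.1573]), array([0.0353, 0.1664])]
[296 323  55   9 265] [322.83396226 327.10943396] [0.28768981 0.48241242 0.03      ] [array([0.3178, 0.5095]), array([0.2689, 0.446 ]), array([0.2573, 0.4545]), array([0.3067, 0.5185])]
```

View pics/w1.png

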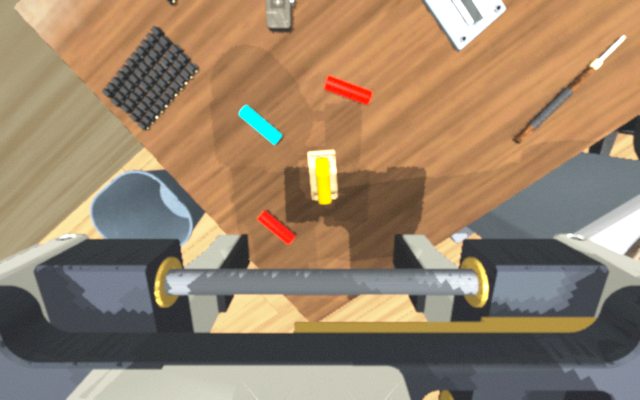

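The wrist view shows the yellow seal on its rest at (323,181), plain end up in the image, and its axis at yaw ≈ -33°. The red and cyan look-alikes are clear of the fingers. I'll descend part way and check again.

>>> apply_moves:
  commands:
    - [[-0.2,-0.2,-4],0.08,0.3]
    - [[-0.2,-0.2,-8],0.08,0.3]
    - [[-0.2,-0.2,-11],0.08,0.3]
    - [[-0.2,-0.2,-12],0.08,0.3]
    - [[-0.2,-0.2,-12],0.08,0.3]
    - [[-0.2,-0.2,-12],0.08,0.3]

```text
clock: 2.9
tool_pos: [0.4674, 0.3439, 0.1244]
orientation: [-180.0, -0.0, -33.1]
force: [0.4, 0.7, 0.8]
opening: 0.0617
gripper_force: 0.0
```

```bash
python3 - <<'E'
from h import *
o=ctrl.get_obs();print(o['tool_pos'],o['orientation'],o['force'])
p=ctrl.snapshot('wrist'); save(p,'w2')
for t,z in(('seal',.03),('seal_face',.03),('rest',0)):
    for r in ctrl.spot_point(p,t)[:3]: print(t,np.round(r['at'],1),round(r['score'],2),at(p,r['at'],z).round(4))
h=cv2.cvtColor(p['img'],cv2.COLOR_RGB2HSV)
m=cv2.inRange(h,(22,150,90),(34,255,255))
n,l,s,c=cv2.connectedComponentsWithStats(m)
for i in range(1,n):
    if s[i,4]>400:
        r=cv2.minAreaRect(np.argwhere(l==i)[:,::-1].astype(np.float32)); print(s[i],c[i],at(p,c[i],.03),[at(p,b,.03)[:2].round(4) for b in cv2.boxPoints(r)])
E
```

```text
[0.46739555 0.34389057 0.12440408] [-1.79992818e+02 -3.81821914e-02 -3.31087405e+01] [0.40532221 0.6916522  0.82136815]
seal [338.2  68.3] 0.9 [0.5533 0.273  0.03  ]
seal [321.5 179.3] 0.89 [0.4885 0.3301 0.03  ]
seal [264.2 147.3] 0.8 [0.5362 0.3547 0.03  ]
seal_face [398.6  95.2] 0.9 [0.5117 0.244  0.03  ]
seal_face [213.9  98.7] 0.75 [0.5876 0.3653 0.03  ]
seal_face [230.1 249.6] 0.61 [0.4791 0.4348 0.03  ]
rest [319.1 197.8] 0.66 [0.4689 0.3456 0.    ]
[ 311  178   20   68 1295] [320.43706564 211.13359073] [0.46537392 0.34627313 0.03      ] [array([0.4943, 0.3369]), array([0.4856, 0.3235]), array([0.4337, 0.3566]), array([0.443, 0.371])]
[ 343  318  219   14 1381] [459.10209993 325.43446778] [0.29094651 0.29656823 0.03      ] [array([0.3477, 0.3961]), array([0.3608, 0.388 ]), array([0.2446, 0.2093]), array([0.2297, 0.2146])]
[247 323  96   9 450] [295.18444444 327.01777778] [0.37756858 0.43325735 0.03      ] [array([0.4073, 0.4703]), array([0.3564, 0.3919]), array([0.3483, 0.397 ]), array([0.3997, 0.4761])]
```

View pics/w2.png

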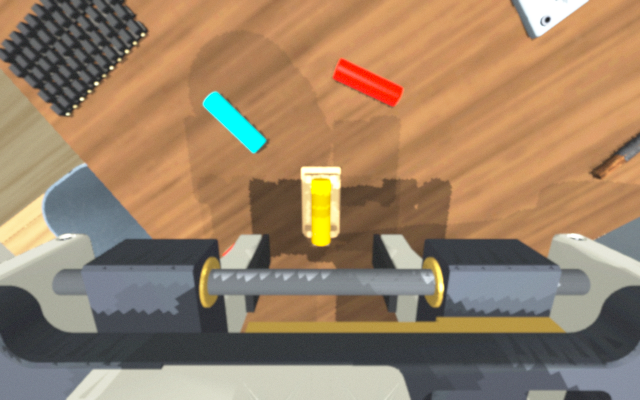

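Seal at (321,211), its image axis vertical, so it lines up with the tool. I'll go down and grasp.

>>> apply_moves:
  commands:
    - [[-0.1,0.1,-3],0,0.3]
    - [[-0.1,0.1,-6],0,0.3]
    - [[-0.1,0.1,-8],0,0.3]
    - [[-0.1,0.1,-9.4],0,0.3]
    - [[-0.1,0.1,-9.4],0,0.3]
    - [[-0.1,0.1,-9.4],0,1]
    - [[-0.1,0.1,-9.4],0,1]
    - [[-0.1,0.1,-9.4],0,1]
    - [[-0.1,0.1,-9.4],0,1]
    - [[-0.1,0.1,-9.4],0,1]
    - [[-0.1,0.1,-9.4],0,1]
    - [[-0.1,0.1,-9.4],0,1]

```text
clock: 4.1
tool_pos: [0.4661, 0.3443, 0.03]
orientation: [-180.0, -0.0, -33.2]
force: [-0.9, -0.1, 0.3]
opening: 0.0202
gripper_force: 0.0
```

>>> apply_moves:
  commands:
    - [[0,0,0],0,1]
    - [[0,0,0],0,1]
    - [[0,0,0],0,1]
    - [[0,0,0],0,1]

```text
clock: 4.43
tool_pos: [0.4663, 0.3446, 0.0299]
orientation: [-179.9, -0.0, -33.2]
force: [0.8, 1.4, 2.5]
opening: 0.0161
gripper_force: 30.0
```

Gripped (16 mm opening, 30 N). I'll lift and carry it towards the holder, turning to yaw ≈ 0.

>>> apply_moves:
  commands:
    - [[0,0,4],0,1]
    - [[0,0,8],0,1]
    - [[0,0,12],0,1]
    - [[3.5,-25,14],0.58,1]
    - [[3.5,-25,14],0.58,1]
    - [[3.5,-25,14],0.58,1]
    - [[3.5,-25,14],0.58,1]
    - [[3.5,-25,14],0.58,1]
    - [[3.5,-25,14],0.58,1]
    - [[3.5,-25,14],0.58,1]
    - [[3.5,-25,14],0.58,1]
    - [[3.5,-25,14],0.58,1]
    - [[3.5,-25,14],0.58,1]

```text
clock: 5.52
tool_pos: [0.5008, 0.0947, 0.1693]
orientation: [180.0, 0.0, 0.1]
force: [0.1, 1.5, 0.4]
opening: 0.0156
gripper_force: 30.0
```

```bash
python3 - <<'E'
from h import *
o=ctrl.get_obs();print(o['tool_pos'],o['orientation'],o['force'],o['opening'])
p=ctrl.snapshot('wrist'); save(p,'w3')
for t,z in(('holder',0),('rail_front',.041),('stop_screw',.041),('roller_low',.0478)):
    for r in ctrl.spot_point(p,t)[:2]: print(t,np.round(r['at'],1),round(r['score'],2),at(p,r['at'],z).round(4))
E
```

```text
[0.50079971 0.09470564 0.16933058] [1.79993597e+02 2.42877134e-02 7.21260029e-02] [0.12486943 1.53040074 0.40446808] 0.015585140826186927
holder [321.2 136.8] 0.7 [0.5556 0.0951 0.    ]
rail_front [321.2 197.9] 0.83 [0.5001 0.095  0.041 ]
stop_screw [103.1 212.7] 0.68 [0.4843 0.3118 0.041 ]
stop_screw [490.8 103.2] 0.62 [ 0.5883 -0.0558  0.041 ]
roller_low [318.7 140.6] 0.65 [0.5558 0.0974 0.0478]
```

View pics/w3.png

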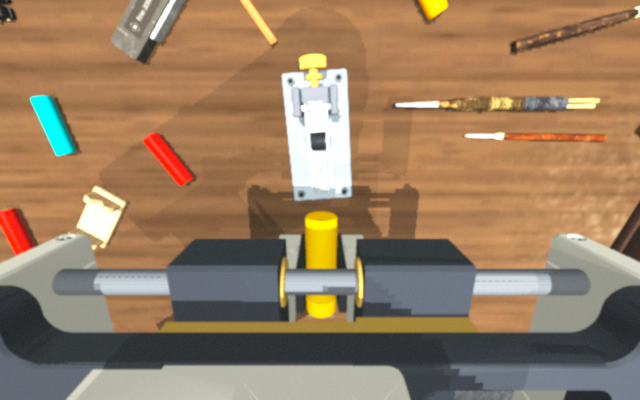

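The holder plate corners show at about (283,71), (346,69), (352,197) and (294,200). The seal in the gripper at (321,265) has its plain end toward the holder. Next I'll get the holder's axis from the plate.

```bash
python3 - <<'E'
from h import *
img=cv2.imread('pics/w3.png'); p=ctrl.snapshot('wrist'); img=p['img']
hsv=cv2.cvtColor(img,cv2.COLOR_RGB2HSV)
m=((hsv[:,:,1]<70)&(hsv[:,:,2]>110)).astype(np.uint8); m[:60]=0;m[205:]=0;m[:,:270]=0;m[:,365:]=0
n,l,s,c=cv2.connectedComponentsWithStats(m); i=1+np.argmax(s[1:,4])
pts=np.argwhere(l==i)[:,::-1]
ws=np.array([at(p,q,.010)[:2] for q in pts],np.float32)
r=cv2.minAreaRect(ws); print(s[i],r,cv2.boxPoints(r))
# side edges line fits, rows 90..190
for nm,f in(('L',min),('R',max)):
    e=np.array([at(p,(f(pts[pts[:,1]==v,0]),v),.01)[:2] for v in range(100,192)])
    k=np.polyfit(e[:,0],e[:,1],1); e=e[abs(np.polyval(k,e[:,0])-e[:,1])<.0015]; k=np.polyfit(e[:,0],e[:,1],1)
    print(nm,np.degrees(np.arctan(k[0])),np.polyval(k,[.50,.555,.62]))
cv2.imwrite('pics/c3.png',cv2.resize(img[50:210,260:380,::-1],None,fx=3.6,fy=3.6,interpolation=cv2.INTER_CUBIC))
t=ctrl.snapshot('top')
for nm,z in(('holder',0),('rail_front',.041),('roller_low',.0478)):
    for r in ctrl.spot_point(t,nm)[:1]: print(nm,r['score'],at(t,r['at'],z))
E
```

```text
[ 281   68   72  134 7834] ((0.5544865727424622, 0.09790747612714767), (0.13067203760147095, 0.06530506908893585), 4.18492317199707) [[0.48694193 0.12570502]
 [0.49170756 0.06057405]
 [0.6220312  0.07010993]
 [0.6172656  0.1352409 ]]
L 4.325008132186029 [0.12594697 0.13010658 0.13502249]
R 4.126083115878007 [0.06181467 0.06578228 0.07047128]
rail_front 0.64 [0.50574888 0.08900506 0.041     ]
```

View pics/c3.png

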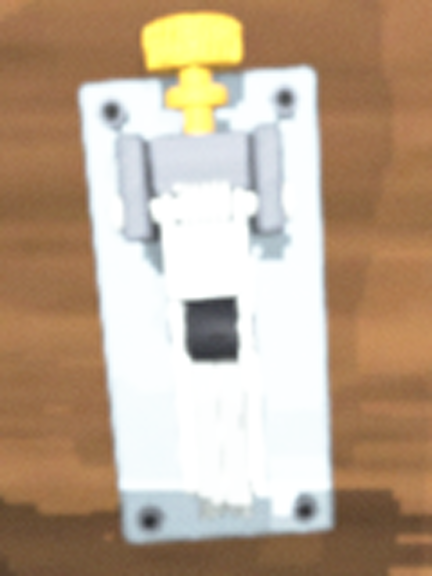

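The plate fit is 130.7 × 65.3 mm, which agrees with the 130 × 64 given. Holder yaw is about 4.2° and its centre is (0.5545, 0.0979), consistent with the network's rail_front and roller points. I'll hover just above the groove.

>>> apply_moves:
  commands:
    - [[1.4,0,-3],0.073,1]
    - [[1.4,0,-6],0.073,1]
    - [[1.4,0,-8],0.073,1]
    - [[1.4,0,-10],0.073,1]
    - [[1.4,0,-11],0.073,1]
    - [[1.4,0,-11],0.073,1]
    - [[1.4,0,-11],0.073,1]

```text
clock: 6.6
tool_pos: [0.5151, 0.0942, 0.0597]
orientation: [180.0, 0.0, 4.3]
force: [0.5, -0.1, 1.5]
opening: 0.0162
gripper_force: 30.0
```

```bash
python3 - <<'E'
from h import *
o=ctrl.get_obs();print(o['tool_pos'],o['orientation'],o['force'],o['opening'])
p=ctrl.snapshot('wrist'); img=p['img']
for t,z in(('seal',.059),('holder',0),('rail_front',.041),('roller_low',.0478)):
    for r in ctrl.spot_point(p,t)[:2]: print(t,np.round(r['at'],1),round(r['score'],2),at(p,r['at'],z).round(4))
hsv=cv2.cvtColor(img,cv2.COLOR_RGB2HSV)
m=((hsv[:,:,1]<70)&(hsv[:,:,2]>110))
print('proj holder corners',[np.round(proj(p,(x,y,.01)),0) for x,y in((.487,.1257),(.4917,.0606),(.622,.0701),(.6173,.1352))])
s=ctrl.snapshot('scene'); 
cv2.imwrite('pics/c4.png',np.vstack([cv2.resize(img[20:300,200:440,::-1],(480,560)) ]))
cv2.imwrite('pics/s4.png',cv2.resize(s['img'][160:260,270:420,::-1],(750,500),interpolation=cv2.INTER_CUBIC))
E
```

```text
[0.5150841  0.09417247 0.05970821] [1.79968303e+02 2.84595852e-02 4.26905882e+00] [ 0.51163207 -0.1166534   1.4518878 ] 0.01624151546107603
seal [ 63.4 152.5] 0.78 [0.5653 0.2254 0.059 ]
seal [320.8 215.1] 0.59 [0.5423 0.0969 0.059 ]
holder [318.  171.9] 0.66 [0.5535 0.0997 0.    ]
roller_low [322.7 183.8] 0.81 [0.5565 0.0969 0.0478]
proj holder corners [array([276., 260.]), array([364., 260.]), array([374.,  68.]), array([267.,  68.])]
```

View pics/c4.png

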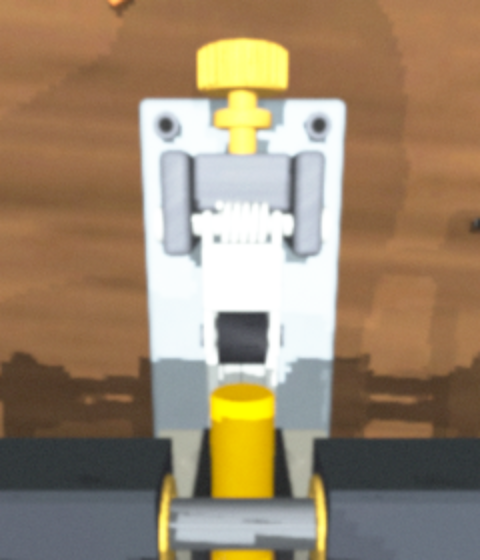

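From the wrist, the seal at crop (243,400), the roller (242,338), the screw (242,65) and the plate midline (243) share one column. The plain end is 12 mm short of the holder's origin, as planned. I'll descend carefully.

>>> apply_moves:
  commands:
    - [[0,0.03,-0.3],0,1]
    - [[0,0.03,-0.6],0,1]
    - [[0,0.03,-0.9],0,1]
    - [[0,0.03,-0.9],0,1]
    - [[0,0.03,-0.9],0,1]

```text
clock: 7.32
tool_pos: [0.5147, 0.0943, 0.0502]
orientation: [180.0, 0.0, 4.3]
force: [-0.5, 0.2, -0.1]
opening: 0.0161
gripper_force: 30.0
```

Tips are past the rail edges without contact.

>>> apply_moves:
  commands:
    - [[0,0,-0.3],0,1]
    - [[0,0,-0.6],0,1]
    - [[0,0,-0.75],0,1]
    - [[0,0,-0.75],0,1]
    - [[0,0,-0.75],0,1]

```text
clock: 7.73
tool_pos: [0.5148, 0.0944, 0.0429]
orientation: [180.0, 0.0, 4.2]
force: [-0.2, -0.1, -0.1]
opening: 0.0157
gripper_force: 30.0
```

>>> apply_moves:
  commands:
    - [[0,0,-0.1],0,1]
    - [[0,0,-0.15],0,1]
    - [[0,0,-0.15],0,1]
    - [[0,0,-0.15],0,1]

```text
clock: 8.07
tool_pos: [0.5149, 0.0945, 0.0416]
orientation: [-180.0, -0.0, 4.2]
force: [0.8, -0.8, -0.2]
opening: 0.0162
gripper_force: 30.0
```

>>> apply_moves:
  commands:
    - [[0,0,-0.05],0,1]
    - [[0,0,-0.05],0,1]
    - [[0,0,-0.05],0,0.7]
    - [[0,0,-0.05],0,0.6]
    - [[0,0,-0.05],0,0.6]
    - [[0,0,-0.05],0,0.6]
    - [[0,0,-0.05],0,0.6]
    - [[0,0,-0.05],0,0.6]
    - [[0,0,-0.05],0,0.6]

```text
clock: 8.82
tool_pos: [0.5149, 0.0945, 0.0411]
orientation: [-180.0, -0.0, 4.3]
force: [-0.5, -0.0, -0.6]
opening: 0.0351
gripper_force: 0.0
```

>>> apply_moves:
  commands:
    - [[0,0,2],0,0.6]
    - [[0,0,5],0,0.6]
    - [[0,0,8],0,0.6]
    - [[-3,-0.2,10],0,1]
    - [[-6,-0.4,10],0,1]
    - [[-6,-0.4,10],0,1]
    - [[-6,-0.4,10],0,1]
    - [[-6,-0.4,10],0,1]
    - [[-6,-0.4,10],0,1]
    - [[-6,-0.4,10],0,1]

```text
clock: 9.65
tool_pos: [0.4554, 0.0906, 0.1407]
orientation: [180.0, 0.0, 4.2]
force: [-0.4, -0.7, -0.2]
opening: 0.0006
gripper_force: 0.0
```

```bash
python3 - <<'E'
from h import *
o=ctrl.get_obs();print(o['tool_pos'],o['orientation'],o['force'],o['opening'])
p=ctrl.snapshot('wrist'); img=p['img']
for t,z in(('seal',.041),('seal_face',.041),('holder',0),('roller_low',.0478)):
    for r in ctrl.spot_point(p,t)[:3]: print(t,np.round(r['at'],1),round(r['score'],2),at(p,r['at'],z).round(4))
cv2.imwrite('pics/c5.png',cv2.resize(img[30:270,210:430,::-1],None,fx=2.4,fy=2.4,interpolation=cv2.INTER_CUBIC))
E
```

```text
[0.45540946 0.09056661 0.14070407] [1.79976313e+02 3.02343737e-02 4.24020667e+00] [-0.36715795 -0.66932333 -0.24790692] 0.0006303768114090671
seal [121.7  71.7] 0.97 [0.5529 0.2527 0.041 ]
seal [27.8 83.8] 0.88 [0.5386 0.3269 0.041 ]
seal [322.2 104.2] 0.87 [0.5407 0.0965 0.041 ]
seal_face [323.4 171.9] 0.68 [0.4863 0.0913 0.041 ]
seal_face [165.5 128.5] 0.56 [0.5124 0.2225 0.041 ]
seal_face [320.8  89.5] 0.44 [0.5516 0.0984 0.041 ]
holder [322.6  90.3] 0.69 [0.5541 0.0969 0.    ]
roller_low [322.3  82.5] 0.67 [0.5561 0.0976 0.0478]
```

View pics/c5.png

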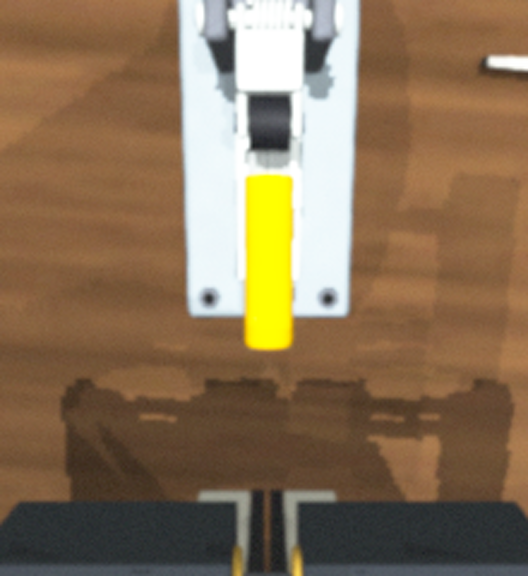

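The yellow seal lies straight in the groove (crop column 269, rows 175–350), its plain end ahead of the roller and on the roller's column. Next I lower the shut fingers behind the carved face with the tips at z ≈ 0.037, just above the rail edges.

>>> apply_moves:
  commands:
    - [[0.8,0.05,-3],0,1]
    - [[0.8,0.05,-6],0,1]
    - [[0.8,0.05,-8],0,1]
    - [[0.8,0.05,-8.67],0,1]
    - [[0.8,0.05,-8.67],0,1]
    - [[0.8,0.05,-8.67],0,1]
    - [[0.8,0.05,-8.67],0,1]

```text
clock: 10.48
tool_pos: [0.4639, 0.0915, 0.0556]
orientation: [-180.0, -0.1, 4.3]
force: [-0.8, -0.0, -0.0]
opening: 0.0005
gripper_force: 0.0
```

>>> apply_moves:
  commands:
    - [[0.3,0.02,-0.1],0,1]
    - [[0.6,0.04,-0.1],0,1]
    - [[0.9,0.07,-0.1],0,1]
    - [[1.2,0.09,-0.1],0,1]
    - [[1.4,0.1,-0.1],0,1]
    - [[1.6,0.12,-0.1],0,1]
    - [[1.6,0.12,-0.1],0,1]
    - [[1.6,0.12,-0.1],0,1]

```text
clock: 11.15
tool_pos: [0.4789, 0.0921, 0.0532]
orientation: [180.0, 0.0, 4.2]
force: [-1.0, 0.0, -0.1]
opening: 0.0005
gripper_force: 0.0
```

```bash
python3 - <<'E'
from h import *
o=ctrl.get_obs();print(o['tool_pos'],o['orientation'],o['force'],o['opening'])
p=ctrl.snapshot('wrist')
for t,z in(('seal',.041),('seal_face',.041),('roller_low',.0478)):
    for r in ctrl.spot_point(p,t)[:4]:
        if abs(r['at'][0]-320)<60: print(t,np.round(r['at'],1),round(r['score'],2),at(p,r['at'],z).round(4))
cv2.imwrite('pics/c6.png',cv2.resize(p['img'][60:300,210:430,::-1],None,fx=2.4,fy=2.4,interpolation=cv2.INTER_CUBIC))
E
```

```text
[0.47893416 0.09208206 0.05324409] [1.79992517e+02 1.43730562e-02 4.24231016e+00] [-1.00596457  0.00584483 -0.06261204] 0.0005484783538911907
seal [322.1 133.2] 0.67 [0.5473 0.0972 0.041 ]
seal_face [324.4 233.1] 0.66 [0.4912 0.0916 0.041 ]
roller_low [324.3 115.3] 0.97 [0.5563 0.0969 0.0478]
```

View pics/c6.png

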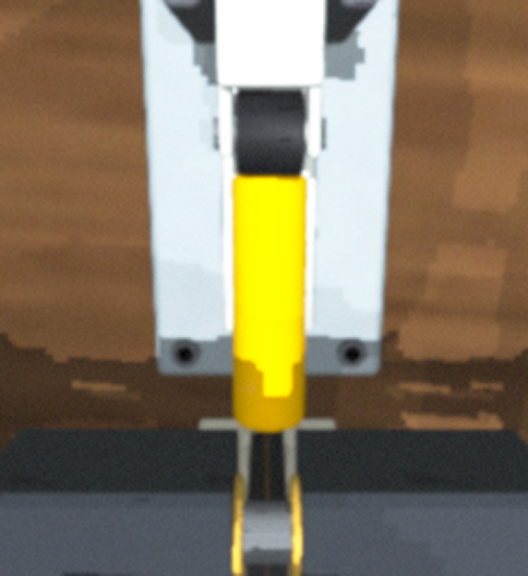

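The seal sits at crop (269,300), pushed up near the roller and still straight. I'll raise the tool slightly and push on in small steps.

>>> apply_moves:
  commands:
    - [[0.1,0.01,0.08],0,1]
    - [[0.2,0.015,0.08],0,1]
    - [[0.3,0.02,0.08],0,1]
    - [[0.4,0.03,0.08],0,1]
    - [[0.5,0.035,0.08],0,1]
    - [[0.5,0.035,0.08],0,1]

```text
clock: 11.85
tool_pos: [0.4841, 0.0925, 0.0541]
orientation: [180.0, 0.0, 4.2]
force: [1.0, 0.8, 0.2]
opening: 0.0007
gripper_force: 0.0
```

>>> apply_moves:
  commands:
    - [[0.1,0.01,0],0,1]
    - [[0.2,0.015,0],0,1]
    - [[0.2,0.015,0],0,1]

```text
clock: 12.1
tool_pos: [0.4852, 0.0924, 0.0539]
orientation: [180.0, 0.1, 4.2]
force: [-4.3, 1.1, 2.9]
opening: 0.0005
gripper_force: 2.3
```

>>> apply_moves:
  commands:
    - [[0.1,0.01,0],0,1]
    - [[0.2,0.015,0],0,1]
    - [[0.2,0.015,0],0,1]

```text
clock: 12.35
tool_pos: [0.4866, 0.0924, 0.0538]
orientation: [180.0, 0.1, 4.2]
force: [-6.8, 2.1, 4.7]
opening: 0.0002
gripper_force: 3.4
```

>>> apply_moves:
  commands:
    - [[0.1,0.01,0],0,1]
    - [[0.2,0.015,0],0,1]
    - [[0.2,0.015,0],0,1]

```text
clock: 12.6
tool_pos: [0.489, 0.0926, 0.0539]
orientation: [180.0, 0.1, 4.2]
force: [-5.0, 0.5, 3.3]
opening: 0.0003
gripper_force: 2.6
```

>>> apply_moves:
  commands:
    - [[0.1,0.01,0.02],0,1]
    - [[0.2,0.015,0.03],0,1]
    - [[0.2,0.015,0.03],0,1]

```text
clock: 12.85
tool_pos: [0.4915, 0.0928, 0.0542]
orientation: [180.0, 0.1, 4.2]
force: [-3.5, -0.1, -0.1]
opening: 0.0006
gripper_force: 1.8
```

>>> apply_moves:
  commands:
    - [[0.1,0.01,0],0,1]
    - [[0.2,0.015,0],0,1]
    - [[0.2,0.015,0],0,1]

```text
clock: 13.1
tool_pos: [0.494, 0.0932, 0.0544]
orientation: [180.0, 0.0, 4.2]
force: [-3.3, -0.5, 0.6]
opening: 0.0008
gripper_force: 1.6
```

>>> apply_moves:
  commands:
    - [[0.1,0.01,0],0,1]
    - [[0.2,0.015,0],0,1]
    - [[0.2,0.015,0],0,1]

```text
clock: 13.35
tool_pos: [0.4962, 0.0934, 0.0545]
orientation: [-180.0, -0.0, 4.3]
force: [-2.6, -1.2, -0.2]
opening: 0.0003
gripper_force: 1.4
```

The seal is under the roller and drag is about 3 N. I'll go finer toward the stop.

>>> apply_moves:
  commands:
    - [[0.05,0,0],0,1]
    - [[0.1,0.01,0],0,1]
    - [[0.1,0.01,0],0,1]

```text
clock: 13.6
tool_pos: [0.4971, 0.0936, 0.0545]
orientation: [-180.0, -0.0, 4.3]
force: [-3.0, 0.3, -0.7]
opening: -0.0
gripper_force: 1.4
```

>>> apply_moves:
  commands:
    - [[0.05,0,0],0,1]
    - [[0.1,0.01,0],0,1]
    - [[0.1,0.01,0],0,1]

```text
clock: 13.85
tool_pos: [0.498, 0.0936, 0.0544]
orientation: [180.0, 0.0, 4.3]
force: [-2.5, -0.2, -0.3]
opening: 0.0004
gripper_force: 1.5
```

>>> apply_moves:
  commands:
    - [[0.05,0,0],0,1]
    - [[0.1,0.01,0],0,1]
    - [[0.1,0.01,0],0,1]

```text
clock: 14.1
tool_pos: [0.4991, 0.0938, 0.0545]
orientation: [-180.0, -0.0, 4.3]
force: [-2.4, -0.7, 0.7]
opening: 0.0001
gripper_force: 1.5
```

>>> apply_moves:
  commands:
    - [[0.05,0,0],0,1]
    - [[0.1,0.01,0],0,1]
    - [[0.1,0.01,0],0,1]

```text
clock: 14.35
tool_pos: [0.5001, 0.0939, 0.0545]
orientation: [180.0, -0.0, 4.3]
force: [-3.0, 0.5, -0.1]
opening: -0.0
gripper_force: 1.4
```

>>> apply_moves:
  commands:
    - [[0.05,0,0],0,1]
    - [[0.05,0,0],0,1]

```text
clock: 14.52
tool_pos: [0.5005, 0.0938, 0.0545]
orientation: [-180.0, -0.0, 4.3]
force: [-3.0, -1.3, 0.0]
opening: 0.0007
gripper_force: 1.4
```

>>> apply_moves:
  commands:
    - [[0.05,0,0],0,1]
    - [[0.05,0,0],0,1]

```text
clock: 14.68
tool_pos: [0.501, 0.0938, 0.0544]
orientation: [-180.0, -0.0, 4.3]
force: [-2.5, -0.5, -0.5]
opening: 0.0002
gripper_force: 1.4
```

>>> apply_moves:
  commands:
    - [[0.05,0.01,0],0,1]
    - [[0.05,0.01,0],0,1]

```text
clock: 14.85
tool_pos: [0.5015, 0.0939, 0.0544]
orientation: [180.0, -0.0, 4.3]
force: [-3.0, -0.1, -0.7]
opening: 0.0002
gripper_force: 1.4
```

>>> apply_moves:
  commands:
    - [[0.05,0,0],0,1]
    - [[0.05,0,0],0,1]

```text
clock: 15.02
tool_pos: [0.502, 0.094, 0.0545]
orientation: [-180.0, -0.0, 4.3]
force: [-2.7, -0.7, 1.0]
opening: 0.0008
gripper_force: 1.4
```

>>> apply_moves:
  commands:
    - [[0.05,0,0],0,1]
    - [[0.05,0,0],0,1]

```text
clock: 15.18
tool_pos: [0.5024, 0.0939, 0.0544]
orientation: [180.0, 0.0, 4.2]
force: [-3.9, 0.2, 0.2]
opening: 0.0004
gripper_force: 1.6
```

>>> apply_moves:
  commands:
    - [[0.05,0,0],0,1]
    - [[0.05,0,0],0,1]

```text
clock: 15.35
tool_pos: [0.5025, 0.0937, 0.0543]
orientation: [180.0, 0.1, 4.2]
force: [-4.8, -0.7, 0.5]
opening: 0.0003
gripper_force: 2.4
```

The stop is reached at x ≈ 0.5025. I'll raise the force to about 11 N (2.8 N drag plus 8 N).

>>> apply_moves:
  commands:
    - [[0.05,0,0],0,1]
    - [[0.05,0,0],0,1]

```text
clock: 15.52
tool_pos: [0.5026, 0.0936, 0.0541]
orientation: [180.0, 0.1, 4.2]
force: [-6.6, 0.4, 0.3]
opening: 0.0002
gripper_force: 3.2
```

>>> apply_moves:
  commands:
    - [[0.05,0,0],0,1]
    - [[0.05,0,0],0,1]

```text
clock: 15.68
tool_pos: [0.5026, 0.0935, 0.0541]
orientation: [180.0, 0.1, 4.2]
force: [-7.2, 1.7, 1.9]
opening: 0.0003
gripper_force: 4.0
```

>>> apply_moves:
  commands:
    - [[0.05,0,0.02],0,1]
    - [[0.05,0,0.02],0,1]

```text
clock: 15.85
tool_pos: [0.5027, 0.0935, 0.0541]
orientation: [180.0, 0.2, 4.2]
force: [-9.0, 1.3, 1.8]
opening: 0.0002
gripper_force: 4.6
```

>>> apply_moves:
  commands:
    - [[0.05,0.01,0],0,1]
    - [[0.05,0.01,0],0,1]
    - [[0.05,0.01,0],0,1]
    - [[0.05,0.01,0],0,1]

```text
clock: 16.18
tool_pos: [0.5027, 0.0935, 0.0541]
orientation: [180.0, 0.2, 4.2]
force: [-10.1, 2.5, 3.1]
opening: 0.0009
gripper_force: 5.4
```

>>> apply_moves:
  commands:
    - [[0.03,0,0.02],0,1]
    - [[0.03,0,0.02],0,1]
    - [[0.03,0,0.02],0,1]
    - [[0.03,0,0.02],0,1]
    - [[0.03,0,0.02],0,1]
    - [[0.03,0,0.02],0,1]
    - [[0.03,0,0.02],0,1]
    - [[0.03,0,0.02],0,1]

```text
clock: 16.85
tool_pos: [0.5027, 0.0934, 0.0541]
orientation: [180.0, 0.3, 4.2]
force: [-11.4, 2.3, 2.4]
opening: 0.0002
gripper_force: 5.7
```

>>> apply_moves:
  commands:
    - [[0.03,0,0.02],0,1]
    - [[0.03,0,0.02],0,1]
    - [[0.03,0,0.02],0,1]
    - [[0.03,0,0.02],0,1]
    - [[0.03,0,0.02],0,1]
    - [[0.03,0,0.02],0,1]

```text
clock: 17.35
tool_pos: [0.5028, 0.0933, 0.0542]
orientation: [179.9, 0.3, 4.2]
force: [-11.5, 2.0, 2.4]
opening: 0.0009
gripper_force: 6.0
```

>>> apply_moves:
  commands:
    - [[-0.1,0,0],0,1]
    - [[-0.2,-0.01,0],0,1]
    - [[-0.4,-0.03,0],0,1]
    - [[-1,-0.07,0],0,1]
    - [[-2.5,-0.18,0],0,1]
    - [[-4,-0.3,3],0,1]
    - [[-4,-0.3,6],0,1]
    - [[-4,-0.3,9],0,1]
    - [[-4,-0.3,9],0,1]
    - [[-4,-0.3,9],0,1]

```text
clock: 18.18
tool_pos: [0.4673, 0.0922, 0.1477]
orientation: [-179.8, -0.4, 4.3]
force: [0.1, -0.2, -1.1]
opening: 0.0004
gripper_force: 0.0
```

```bash
python3 - <<'E'
from h import *
o=ctrl.get_obs();print(o['tool_pos'],o['orientation'],o['force'],o['opening'])
p=ctrl.snapshot('wrist')
for t,z in(('seal_face',.041),('roller_low',.0478),('stop_screw',.041)):
    for r in ctrl.spot_point(p,t)[:4]:
        if abs(r['at'][0]-320)<60: print(t,np.round(r['at'],1),round(r['score'],2),at(p,r['at'],z).round(4))
cv2.imwrite('pics/c7.png',cv2.resize(p['img'][30:270,210:430,::-1],None,fx=2.4,fy=2.4,interpolation=cv2.INTER_CUBIC))
E
```

```text
[0.46732266 0.09219155 0.14767189] [-179.82085537   -0.36713756    4.28114223] [ 0.06837696 -0.20792771 -1.12757176] 0.00039805100043110287
seal_face [323.7 154.2] 0.78 [0.5129 0.0942 0.041 ]
roller_low [319.5  98.7] 0.63 [0.5573 0.1011 0.0478]
```

View pics/c7.png

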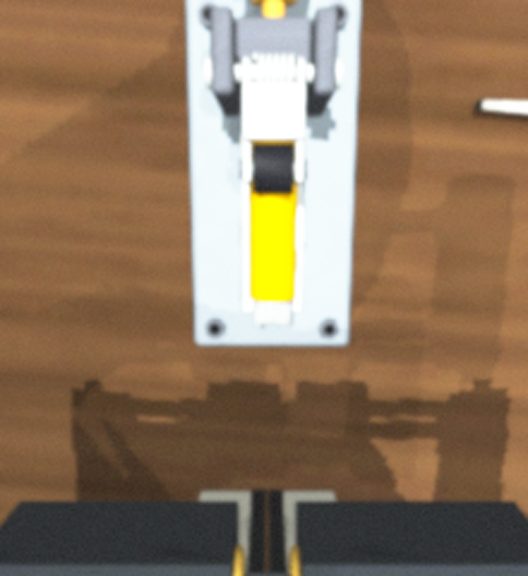

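The seal lies straight in the groove under the roller (crop (273,245)). Its face is at holder x ≈ -42 mm, so the plain end is at about +15 mm, where the stop was felt, and the robot is clear. I'll hand in.

>>> apply_moves:
  commands:
    - [[0,0,0],0,1]
    - [[0,0,0],0,1]
    - [[0,0,0],0,1]

```text
clock: 18.63
tool_pos: [0.4654, 0.0909, 0.1445]
orientation: [180.0, 0.1, 4.2]
force: [0.5, -0.6, 0.6]
opening: 0.0
gripper_force: 0.0
```

```bash
python3 -c "
from plant import ctrl
print(ctrl.close_job())"
```

```text
the job is handed in; nothing more can be done
None
```

The seal is in the groove under the roller, against the back stop, after a press of about 11.5 N against roughly 3 N of drag. The robot is clear and the job is handed in; no verdict came back.

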